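# Put two battery packs on charge in a sloped desktop charger

### The arm

A 6-joint arm with a two-finger parallel gripper is mounted at the origin on a cart in front of the work surface, level with it; the furniture and walls round the work are solid. World frame = base frame: x ahead of the robot, y to its left, z up, the work surface at z = 0. Lengths are in m, angles in rad, forces in N, time in s.
With the tool pointing down it reaches from about 0.3 to 0.775 m from the base axis. Payload 14.6 kg.
Tool frame: the origin (TCP) lies between the finger pads; the fingertips stand 25 mm ahead of it and the grasp point (between the pads) lies 6 mm ahead of it; z points along the fingers, y is the line along which they close (so a half turn about z gives the same grasp; the last joint's range is limited). The gripper opens to 94 mm and grips with 3 to 60 N. Pads are 16 mm wide; open, the fingers measure 119 mm over their backs; the gripper's body (75 mm by 177 mm) begins 78 mm behind the grasp point.
Start: joints at [1.126, 0.3, 1.521, -0, 1.321, -0.067], TCP at [0.203, 0.511, 0.23] pointing down, gripper open.
Joint ranges: [-3.03, 3.03], [-0.79, 2.21], [0.23, 2.52], [-1.04, 4.18], [0, 3.07], [-2.55, 2.55]. Speed limits (rad/s): [2.22, 2.22, 2.57, 3.14, 3.14, 3.14].

### API

Orientations are given as a rotation vector (axis times angle).
In Python, from station import * gives the robot as it stands. The module is installed in compiled form; this text tells all that it offers.
- The arm moves only by the tool play_rows, never from a script. Its argument "plan" is a list that holds one entry, the list of rows, each a list of 7 numbers: the finger opening in mm, from 0 to 94, then the shift along the tool's x, y, z in units of 40 mm (1.0 is 40 mm), then the turn, a rotation vector about the tool's x, y, z in units of 8 degrees (1.0 is 8 degrees). In form: [[[claw, dx, dy, dz, rx, ry, rz], ...]]. A call has 1 to 10 rows; each row shifts and turns the commanded pose from where the row before left it, along the tool's axes as they then stand; what a row does not reach is not made up. A row lasts 1/10 s, in which the tool goes at most 50 mm and 8.59 degrees, less where a joint would pass 70% of its speed; a pose out of reach is approached as far as the arm can. A call is refused whole if a number of a shift passes 1 or a number of a turn 1, either way. A call with a gripper value outside its range is refused whole. The fingers move at their own pace and stop on an object; "newtons" is the grip in N (left out, the last holds). Time passes only in rows, so rows that do not move let the fingers close. It gives the time, the measured TCP pose, the force, the opening and the grip force at its end, in the units of the state.
- get_state(): the state, without advancing time (a new reading comes with each control period).
- camera(name): name is "side" or "top"; returns (picture, depth): 420x560x3 uint8, red, green, blue; 420x560 float32, m along the optical axis (not along the pixel's ray), 0 where there is no reading.
- get_calibration(name): a dict with "mtx" (3x3 intrinsics, pixels), "pose" (4x4, takes a point from camera to world coordinates). Camera axes: x right, y up, looking along -z (the intrinsics and any distortion apply to the point x, -y, -z); pixel columns grow to the right and rows downward; lengths in m; the calibration is good to about 2 mm. A picture is of the moment at which its call begins. get_calibration takes no time and is no camera call.
- sign_off(): hands the job in; it is judged then, once.
The state is a dict: "t": time; "joint_pos": joint angles; "dq": joint speeds; "tau": joint torques, N m; "position": TCP position; "eef_rot": TCP orientation; "force": force on the tool from outside, world axes, zero at the start; "moment": the same for the moment, N m; "finger_gap": opening from 0.0 (shut) to 1.0 (fully open); "finger_force": force on a finger pad.
Only numpy, scipy, OpenCV 4.12 (cv2) and the standard library are available. Lean on these libraries where they do the work, as an engineer would, in place of code of your own. Each camera call takes 0.05 s, during which the arm holds its last target. There are 200 camera calls.

### The job

Put the two loose battery packs on charge, each in the sloped bay of the charger that fits its width (how far down the bay its adapter is clamped differs): slide it toe first down the bay, tongue under the hood, push it against the sprung contacts, and swing its heel down behind the ridge at the top of the bay, so that it lies flat on the bay floor and stays home by itself with the contacts pressed. Push it home by feel, never force it (about 10 N is plenty). Leave the other things on the desk where they are.

Things in the scene. Friction and masses are not known exactly. Their poses are not given: they have to be found in the camera images.
- pack_wide: the wider loose battery pack: black, 96 mm long (x), 54 mm wide (y), 36 mm high, about 0.36 kg. Origin mid-underside, z up, x from toe (-x end) to heel (+x end). The last 14 mm at the toe are a low tongue, 16 mm high, 46 mm wide, with brass strips on its end. Starts lying on its underside on the desk, toe away from the robot within 0.5 rad; grip it across its width
- pack_slim: the narrower loose battery pack: black, 96 mm long (x), 40 mm wide (y), 36 mm high, about 0.27 kg. Origin mid-underside, z up, x from toe (-x end) to heel (+x end). The last 14 mm at the toe are a low tongue, 16 mm high, 32 mm wide, with brass strips on its end. Starts lying on its underside on the desk, toe away from the robot within 0.5 rad; grip it across its width
- pack_wide_heel (a point): mid lower edge of the wide pack's heel end (48 mm from its origin along +x). Heel ridge of the adapter: across the floor at bay x = d + 99.5 to d + 107.5 mm, 5 mm high; just above it a clamp screw as high, to d + 124. To pass the ridge the toe goes down to about x = d + 2 mm with the heel held up (pack 4 to 8 degrees steeper than the floor); then the heel comes down
- pack_wide_toe (a point): mid lower edge of the wide pack's toe end (48 mm from its origin along -x). Hood of the adapter: lip underside at z = 20 mm, lip 5 mm thick, its edge at bay x = d + 10 mm, 60 mm wide inside; only the tongue fits under. Side ribs, bay x = d + 16 to d + 88 mm, 9 mm high, lean outward: 57 mm apart at the floor, 63 at the top, 71 over their backs
- pack_slim_heel (a point): mid lower edge of the slim pack's heel end (48 mm from its origin along +x). Heel ridge of the adapter: across the floor at bay x = d + 99.5 to d + 107.5 mm, 5 mm high; just above it a clamp screw as high, to d + 124. To pass the ridge the toe goes down to about x = d + 2 mm with the heel held up (pack 4 to 8 degrees steeper than the floor); then the heel comes down
- pack_slim_toe (a point): mid lower edge of the slim pack's toe end (48 mm from its origin along -x). Hood of the adapter: lip underside at z = 20 mm, lip 5 mm thick, its edge at bay x = d + 10 mm, 46 mm wide inside; only the tongue fits under. Side ribs, bay x = d + 16 to d + 88 mm, 9 mm high, lean outward: 43 mm apart at the floor, 49 at the top, 57 over their backs
- charger: grey wedge-shaped battery charger, 169 mm deep, 192 mm wide, 80 mm high on the side of the robot, low at the back (45 to 50 mm over the hoods), fixed to the desk; origin mid-underside, x level and towards the robot, y to the robot's right, z up. Two bays side by side, 105 mm apart, slope down away from the robot: wide (+y) and slim (-y)
- bay_wide: wide bay, for the 54 mm pack: origin at mid-width near the low end, on the sloped floor (z = 0); x up the slope, towards the robot, 20 degrees to the desk; y across; z square off the floor. On it an adapter (sled with hood, contacts, ribs, ridge) is clamped d up the slope: d differs each time, 0 to 16 mm, is not reported and must be felt. Home: pack flat on the floor, toe end at x = d + 3.5 mm, heel end at d + 99.5
- bay_slim: slim bay, for the 40 mm pack: origin at mid-width near the low end, on the sloped floor (z = 0); x up the slope, towards the robot, 20 degrees to the desk; y across; z square off the floor. On it an adapter (sled with hood, contacts, ribs, ridge) is clamped d up the slope: d differs each time, 0 to 16 mm, is not reported and must be felt. Home: pack flat on the floor, toe end at x = d + 3.5 mm, heel end at d + 99.5
- contact_wide (a joint): sprung contact block under the hood of the wide bay, z = 4 to 14 mm: 0 standing out to bay x = d + 7 mm, grows as it is pressed down the slope, 0.0055 m at its hard stop. Pushes back with 2 N at first and 0.9 N more per mm (5.5 N with a pack home, 7 N at the stop). A pack does not slide by its own weight (friction about 0.6)
- contact_slim (a joint): sprung contact block under the hood of the slim bay, z = 4 to 14 mm: 0 standing out to bay x = d + 7 mm, grows as it is pressed down the slope, 0.0055 m at its hard stop. Pushes back with 2 N at first and 0.9 N more per mm (5.5 N with a pack home, 7 N at the stop). A pack does not slide by its own weight (friction about 0.6)
- conduit_box_b: white round plastic conduit box with two spouts, 84 x 103 x 29 mm, origin at the middle of its underside; a bystander behind the packs
- screw_box: small brown cardboard box of screws, 56 x 85 x 42 mm, origin at the middle of its underside; a bystander at the back
- marker: marker pen, white barrel and black cap, 132 mm long, 17 mm thick, lying between the charger and the packs, origin at the middle of its underside; a bystander

How it is judged:
At the end, for the whole second after the job is handed in: Each pack rests in the bay of its width: underside on the floor at heel (within 2.5 mm) and toe (3 mm), heel end behind the ridge (95 to 120 mm up the bay), at most 6 mm off its middle line, contacts pressed in more than 2 mm, packs at rest (under 20 mm/s) (value of joint each of contact_wide, contact_slim above 0.002 m and z of pack_wide_heel in the frame of bay_wide between -0.003 and 0.0025 m and z of pack_wide_toe in the frame of bay_wide between -0.003 and 0.003 m and x of pack_wide_heel in the frame of bay_wide between 0.095 and 0.12 m and y of pack_wide_heel in the frame of bay_wide between -0.006 and 0.006 m and y of pack_wide_toe in the frame of bay_wide between -0.006 and 0.006 m and linear speed of each of pack_wide, pack_slim below 0.02 m/s and angular speed of each of pack_wide, pack_slim below 0.2 rad/s and z of pack_slim_heel in the frame of bay_slim between -0.003 and 0.0025 m and z of pack_slim_toe in the frame of bay_slim between -0.003 and 0.003 m and x of pack_slim_heel in the frame of bay_slim between 0.095 and 0.12 m and y of pack_slim_heel in the frame of bay_slim between -0.006 and 0.006 m and y of pack_slim_toe in the frame of bay_slim between -0.006 and 0.006 m); the robot touches nothing.
It fails at once if another thing on the desk is shifted by more than 30 mm: conduit box b (distance of conduit_box_b from where it was at the start of the episode above 0.03 m).
It fails at once if another thing on the desk is shifted by more than 30 mm: screw box (distance of screw_box from where it was at the start of the episode above 0.03 m).
It fails at once if another thing on the desk is shifted by more than 30 mm: marker (distance of marker from where it was at the start of the episode above 0.03 m).
It fails at once if the wide pack is forced against the charger with over 40 N (contact force between pack_wide and charger above 40 N).
It fails at once if the slim pack is forced against the charger with over 40 N (contact force between pack_slim and charger above 40 N).
It also fails if it takes over 58 s, if anything falls off the work surface, if the arm or the gripper's body presses on something with over 40 N, if the wrist force passes 120 N, or if a joint passes its speed limit or range.

## Working session

There is one attempt and no reset: what is moved stays moved. The work goes in short steps, Python scripts to look and compute and a tool call to move; the robot and the scene stay as the last step left them, time stands still between calls to the robot, and variables do not carry over. Pictures are saved under pics/ and viewed, at most 10 in all, crops included, and the job is handed in when it is done.

Besides the shell and the picture viewer there is one more tool, called after "Request:" as name([rows], argument=value, ...), one row to a line, values as JSON. play_rows: Moves the arm, as the interface text tells. Its arguments: {"type":"object","properties":{"plan":{"type":"array"},"newtons":{"type":"number"}},"required":["plan"]}

```bash
mkdir -p pics; cat > h.py <<'E'
from station import *
import numpy as np, cv2
from scipy.spatial.transform import Rotation as R
def cloud(name):
    im,d=camera(name); c=get_calibration(name); K=np.array(c['mtx']);T=np.array(c['pose'])
    v,u=np.indices(d.shape)
    P=np.stack([(u-K[0,2])/K[0,0]*d,-(v-K[1,2])/K[1,1]*d,-d],-1)
    W=P@T[:3,:3].T+T[:3,3]; W[d==0]=np.nan
    return im,d,W
E
python3 - <<'E'
from h import *
ims=[]
for n in("top","side"):
    im,d,W=cloud(n); np.savez(n+'.npz',im=im,W=W); cv2.imwrite(f'pics/{n}0.png',im[:,:,::-1])
    c=get_calibration(n); print(n,np.round(c['pose'],3).tolist(),np.round(c['mtx'],1).tolist(),(d==0).mean(), [k for k in c])
s=get_state();print(s)
E
```

```text
top [[0.02, 0.973, -0.23, 0.302], [-1.0, 0.02, -0.004, -0.144], [0.001, 0.23, 0.973, 1.153], [0.0, 0.0, 0.0, 1.0]] [[447.9, 0.0, 275.6], [0.0, 447.9, 205.8], [0.0, 0.0, 1.0]] 0.004162414965986395 ['mtx', 'pose']
side [[0.906, 0.241, -0.348, 0.181], [-0.423, 0.492, -0.761, -0.94], [-0.013, 0.837, 0.548, 0.608], [0.0, 0.0, 0.0, 1.0]] [[402.4, 0.0, 280.8], [0.0, 402.4, 216.7], [0.0, 0.0, 1.0]] 0.12019982993197278 ['mtx', 'pose']
{'t': 0.1, 'joint_pos': array([ 1.12640138e+00,  3.00408321e-01,  1.52150829e+00, -1.50115565e-05,
        1.32071609e+00, -6.65946570e-02]), 'dq': array([-0.00200779, -0.00353549, -0.00039674,  0.00021374,  0.0004731 ,
       -0.00051671]), 'tau': array([ 3.09283256e-03, -5.32644582e+01, -3.53288662e+01,  7.09571620e-02,
        2.33519368e-02, -6.43673411e-05]), 'position': array([0.20279499, 0.51102156, 0.22995155]), 'eef_rot': array([-5.89871703e-01, -3.08546435e+00,  1.58631672e-03]), 'force': array([ 0.04409601, -0.27978644, -0.60045936]), 'moment': array([0.01315299, 0.02641892, 0.02698448]), 'finger_force': 0.0, 'finger_gap': 0.9983536183301073}
```

View pics/top0.png

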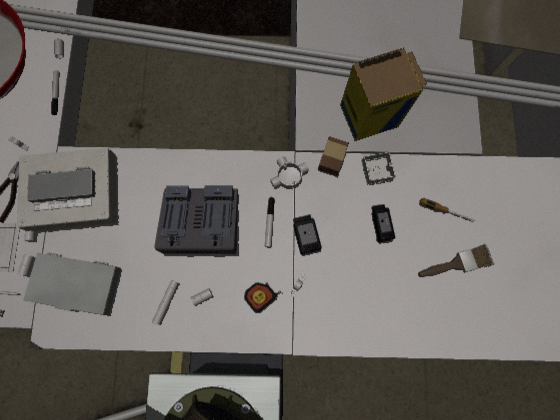

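View pics/side0.png

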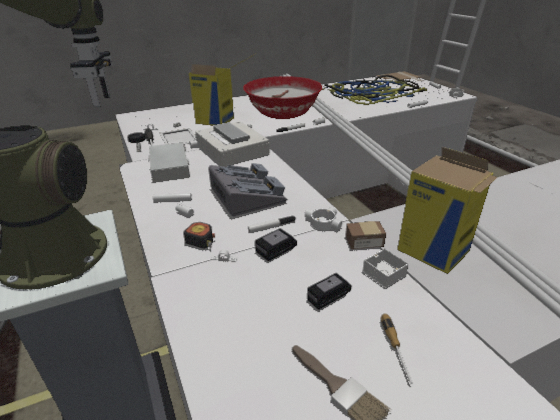

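The top view shows the charger at px (157–238, 185–255), its low hoods at the top, wide pack at (307,235), slim at (383,223), marker at (269,222). The side view confirms the layout, packs at (275,243) and (329,290).

```bash
python3 - <<'E'
from h import *
z=np.load('top.npz');im,W=z['im'],z['W']
print('desk z',np.nanmedian(W[300:330,310:420,2]))
for nm,(u0,u1,v0,v1) in dict(wide=(288,328,208,264),slim=(364,404,198,250)).items():
    w=W[v0:v1,u0:u1].reshape(-1,3);
    top=w[(w[:,2]>0.029)&(w[:,2]<.05)]; al=w[(w[:,2]>0.008)&(w[:,2]<.05)]
    for p in(top,al):
        r=cv2.minAreaRect((p[:,:2]*1000).astype(np.float32)); print(nm,len(p),np.round(r[0],1),np.round(r[1],1),round(r[2],1),np.median(p[:,2]).round(4))
w=W[170:270,145:250].reshape(-1,3);p=w[w[:,2]>0.02]
r=cv2.minAreaRect((p[:,:2]*1000).astype(np.float32));print('charger',r)
for u in range(156,242,2): print(u,*['%3d'%(1000*W[v,u,2]) for v in range(180,262,3)])
b=cv2.resize(im[175:265,150:245][:,:,::-1],None,fx=6,fy=6,interpolation=cv2.INTER_CUBIC)
b=cv2.convertScaleAbs(b,alpha=1.8);cv2.imwrite('pics/ch.png',b)
E
```

```text
desk z -0.0005419698017574692
wide 685 [ 492.7 -220.4] [82.9 54.4] 15.4 0.0363
wide 796 [ 499.5 -218.5] [97.3 54.7] 14.9 0.0359
slim 497 [ 526.5 -416. ] [82.9 41.2] 9.7 0.036
slim 634 [ 533.1 -414.7] [96.4 41.4] 10.3 0.0352
charger ((528.5537109375, 57.82246017456055), (171.28561401367188, 193.3098602294922), 1.0093342065811157)
156   1   0   0   0  -2   0   0   0  -2   0   1   1   6   1   0   0   1   0  68  71  75  78  83  72   2   0   4  -1
158  -2   2   0   1   3   2   0   0   0   3  -3  -1   0   2  55  59  63  62  67  72  77  78  78  75   2  -1  -2   0
160   3  -2  -1   1   0   5   1   3  -1   0  42  49  55  55  59  60  63  68  65  72  76  78  82  76   1   0   0   4
162   0   0   1  -1   2   0   0  30  37  41  45  45  52  53  72  73  68  68  72  73  75  81  81  76  25   3   2   0
164   2   0   3   5  30  29  32  35  35  40  56  59  63  67  65  68  65  69  70  74  74  76  80  77  29   4   0   2
166  -1   0  50  55  61  65  54  40  53  52  55  57  56  58  59  62  66  69  72  71  77  82  77  73  27   3   0   0
168  -1   0  51  58  59  63  43  39  47  47  47  52  51  57  61  66  65  
[... 3291 characters left out ...]
226   0   0  49  55  56  62  34  38  39  46  44  50  56  54  60  60  64  69  70  69  71  75  77  74  31   1   2  -1
228  -2   1  48  56  59  64  35  34  42  41  48  53  53  60  64  68  60  68  71  70  74  76  79  73  27  -3   4   3
230   1   0  54  56  60  63  52  35  49  57  60  60  66  66  58  64  66  69  69  72  77  77  78  75  34   0   1   1
232   0   1  52  50  46  44  43  37  40  38  42  46  53  57  57  58  63  64  69  71  76  76  78  72  31   1   2   0
234   0   0  -1  21  26  28  31  37  35  41  47  48  48  53  55  58  63  67  68  72  67  66  69  60  23   0  -1   0Traceback (most recent call last):
  File "<stdin>", line 11, in <module>
ValueError: cannot convert float NaN to integer
```

```bash
cat >> h.py <<'E'
def pose(s=None):
    s=s or get_state(); T=np.eye(4);T[:3,:3]=R.from_rotvec(s['eef_rot']).as_matrix();T[:3,3]=s['position'];return T
def rows(A,B,claw,n=None,smax=35,amax=7.5):
    d=np.linalg.norm(B[:3,3]-A[:3,3])*1000; rv=R.from_matrix(A[:3,:3].T@B[:3,:3]).as_rotvec(); a=np.degrees(np.linalg.norm(rv))
    n=n or max(1,int(np.ceil(max(d/smax,a/amax)))); C=A.copy(); out=[]
    for i in range(1,n+1):
        G=np.eye(4);G[:3,3]=A[:3,3]+(B[:3,3]-A[:3,3])*i/n;G[:3,:3]=A[:3,:3]@R.from_rotvec(rv*i/n).as_matrix()
        D=np.linalg.inv(C)@G; r=np.round(np.r_[D[:3,3]/.04,np.degrees(R.from_matrix(D[:3,:3]).as_rotvec())/8],2)
        E=np.eye(4);E[:3,3]=r[:3]*.04;E[:3,:3]=R.from_rotvec(np.radians(r[3:]*8)).as_matrix();C=C@E
        out.append([claw]+[float(x)+0 for x in r])
    print(n,'rows',out); return C
E
python3 - <<'E'
from h import *
Ws=[];
for i in range(6): im,d,W=cloud('top');Ws.append(W)
W=np.nanmean(Ws,0);np.save('Wavg.npy',W);print('noise',np.nanstd(Ws,0)[170:260,150:240].mean())
b=cv2.resize(im[175:265,150:245][:,:,::-1],None,fx=6,fy=6,interpolation=cv2.INTER_CUBIC)
cv2.imwrite('pics/ch.png',cv2.convertScaleAbs(b,alpha=1.8))
w=W[170:270,145:250].reshape(-1,3);p=w[w[:,2]>0.02]
r=cv2.minAreaRect((p[:,:2]*1000).astype(np.float32));print('charger',r)
a=np.radians(r[2]); c=np.array(r[0])/1000; ex=-np.array([np.cos(a),np.sin(a)]);ey=-np.array([-np.sin(a),np.cos(a)])
q=np.c_[(p[:,:2]-c)@ex,(p[:,:2]-c)@ey,p[:,2]]
for nm,y0,wd in(('wide',.0525,.027),('slim',-.0525,.02)):
    m=(abs(q[:,1]-y0)<wd-.004)&(q[:,0]>-.03)&(q[:,0]<.02)
    k=np.polyfit(q[m,0],q[m,2],1); res=q[m,2]-np.polyval(k,q[m,0]);print(nm,'slope',np.degrees(np.arctan(k[0])),'z at charger x=0',k[1],res.std())
    z0=np.median(q[m,2]-np.tan(np.radians(20))*q[m,0]); h=(q[:,2]-z0-np.tan(np.radians(20))*q[:,0])*np.cos(np.radians(20)); s=q[:,0]/np.cos(np.radians(20))+h*np.tan(np.radians(0)); print('z0',z0)
    sb=q[:,0]*np.cos(np.radians(20))+(q[:,2]-z0)*np.sin(np.radians(20)); mm=abs(q[:,1]-y0)<wd-.007
    for e in np.arange(-.1,.1,.003):
        t=mm&(abs(sb-e)<.0015)
        if t.any(): print('%d:%.1f/%.1f'%(e*1000,1000*np.median(h[t]),1000*h[t].max()),end='  ')
    print()
    for e in np.arange(-.03,.03,.012):   # rib sides
        t=(abs(q[:,1]-y0)<.045)&(abs(sb-e)<.006)&(h>.0055); yy=q[t,1]-y0; print('ribs',round(e,3),*[ (np.median(g)*1000).round(1) if len(g) else None for g in(yy[yy<0],yy[yy>0])])
E
```

```text
noise 0.0008573050608095608
charger ((528.5219116210938, 57.661128997802734), (170.05201721191406, 192.30487060546875), 1.202396273612976)
wide slope 20.217227579087044 z at charger x=0 0.05558520781380963 0.0008316726388272619
z0 0.05563304489679245
-81:24.6/25.5  -78:24.7/26.1  -75:24.6/26.6  -72:24.4/26.1  -69:24.7/25.9  -66:25.5/26.3  -63:25.0/25.5  -60:24.6/25.6  -57:24.8/26.3  -54:24.6/26.0  -51:10.0/25.7  -48:22.0/25.7  -45:-0.5/0.6  -42:-0.2/0.4  -39:-0.2/1.5  -36:-0.2/1.3  -33:0.2/1.6  -30:-0.1/0.5  -27:-0.3/2.6  -24:0.0/0.9  -21:0.1/1.4  -18:-0.0/1.4  -15:0.0/1.2  -12:-0.0/1.0  -9:-0.1/1.5  -6:-0.8/1.2  -3:-0.2/1.2  0:0.4/1.3  2:-0.1/1.0  5:-0.0/1.6  8:-0.5/1.1  11:0.4/1.7  14:0.1/1.6  17:0.2/1.0  20:0.2/1.9  23:-0.1/1.4  26:0.0/1.0  29:0.3/1.9  32:-0.3/0.3  35:-0.5/1.1  38:-0.2/1.1  41:0.3/3.5  44:4.5/5.7  47:4.4/6.6  50:1.2/5.7  53:-0.7/5.0  56:-1.7/5.5  59:-1.5/5.7  62:0.2/6.2  65:-3.0/4.9  68:-3.1/-1.9  71:-4.4/-2.1  74:-3.5/-2.0  77:-3.8/-1.2  80:-3.5/-2.4  83:-7.8/-3.0  86:-9.8/-9.3  
ribs -0.03 -34.5 30.2
ribs -0.018 -34.8 30.7
ribs -0.006 -33.9 30.0
ribs 0.006 -34.7
[... 312 characters left out ...]
25.9  -45:0.2/24.6  -42:-0.2/0.5  -39:-0.1/1.0  -36:-0.2/0.6  -33:0.0/1.5  -30:0.1/1.6  -27:-0.1/1.5  -24:-0.1/0.8  -21:-0.0/1.2  -18:0.1/1.3  -15:0.1/1.4  -12:-0.6/1.4  -9:0.1/1.7  -6:-0.3/1.3  -3:-0.3/1.6  0:-0.1/2.3  2:-0.1/1.4  5:0.0/1.2  8:0.4/1.3  11:-0.6/1.9  14:0.2/1.0  17:0.0/1.6  20:-0.2/0.9  23:-0.3/1.4  26:0.1/1.3  29:-0.3/1.6  32:0.1/0.7  35:0.1/0.9  38:-0.2/1.1  41:-0.4/1.4  44:3.6/3.8  47:4.6/5.5  50:3.1/6.5  53:-0.1/4.9  56:-0.5/4.5  59:4.5/6.6  62:1.9/4.9  65:-0.7/5.2  68:-3.4/2.0  71:-3.2/-2.3  74:-3.2/-2.1  77:-4.3/-1.7  80:-4.1/-0.9  83:-7.8/-3.3  86:-9.8/-9.5  
ribs -0.03 -27.7 23.8
ribs -0.018 -27.3 24.2
ribs -0.006 -27.4 23.5
ribs 0.006 -27.4 24.1
ribs 0.018 -27.7 23.9
```

View pics/ch.png

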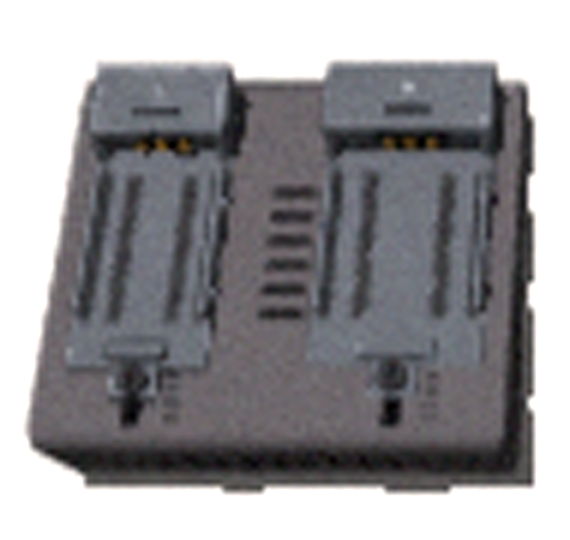

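The crop shows both adapters: hoods at the top (px y≈65–135), brass contacts beneath (y≈145), ridges and clamp screws at the bottom (y≈350–380); wide bay is at right. Floor planes and ridges are well measured.

```bash
python3 - <<'E'
from h import *
W=np.load('Wavg.npy')
w=W[170:270,145:250].reshape(-1,3);p=w[w[:,2]>0.02]
a=np.radians(1.2);c=np.array([.5285,.0577]);ex=-np.array([np.cos(a),np.sin(a)]);ey=-np.array([-np.sin(a),np.cos(a)])
q=np.c_[(p[:,:2]-c)@ex,(p[:,:2]-c)@ey,p[:,2]]
h=(q[:,2]-.0558-np.tan(np.radians(20))*q[:,0])*np.cos(np.radians(20))
for y0 in(.0525,-.0525):
    t=(abs(q[:,1]-y0)<.05)&(h>.022); yy=(q[t,1]-y0)*1000; print('hood',np.percentile(yy,[0,3,97,100]).round(1))
    sb=q[:,0]*np.cos(np.radians(20))+(q[:,2]-.0558)*np.sin(np.radians(20))
    t=(abs(q[:,1]-y0)<.05)&(abs(h-.0047)<.0015)&(abs(sb-.046)<.003); yy=(q[t,1]-y0)*1000; print('ridge',np.percentile(yy,[0,5,95,100]).round(1))
t=(h<.03)&(q[:,0]>.05);print('top plate y',np.percentile(q[t,1]*1000,[0,1,99,100]).round(1))
A=pose();print(A.round(3))
def down(yaw,xyz):
    T=np.eye(4);x=-np.array([np.cos(yaw),np.sin(yaw),0]);z=np.array([0,0,-1.]);T[:3,:3]=np.c_[x,np.cross(z,x),z];T[:3,3]=xyz;return T
B=rows(A,down(np.radians(15.2),[.4947,-.2198,.15]),75,smax=38)
m=W[190:255,258:282].reshape(-1,3);m=m[m[:,2]>.006];print('marker',m.min(0),m.max(0))
E
```

```text
hood [-37.8 -35.2  31.6  33.8]
ridge [-17.4 -16.7   9.7  12. ]
hood [-30.4 -28.3  26.   27.2]
ridge [-12.  -10.4   7.8   9.7]
top plate y [-95.6 -92.7  95.8  96. ]
[[-0.929  0.369 -0.     0.203]
 [ 0.369  0.929 -0.     0.511]
 [ 0.    -0.    -1.     0.23 ]
 [ 0.     0.     0.     1.   ]]
21 rows [[75, -0.64, -0.68, 0.1, 0.0, 0.0, -0.22], [75, -0.63, -0.7, 0.09, 0.0, 0.0, -0.22], [75, -0.6, -0.72, 0.1, 0.0, 0.0, -0.22], [75, -0.58, -0.74, 0.09, 0.0, 0.0, -0.22], [75, -0.55, -0.75, 0.1, 0.0, 0.0, -0.22], [75, -0.53, -0.77, 0.09, 0.0, 0.0, -0.22], [75, -0.51, -0.79, 0.1, 0.0, 0.0, -0.22], [75, -0.49, -0.8, 0.1, 0.0, 0.0, -0.21], [75, -0.46, -0.82, 0.09, 0.0, 0.0, -0.22], [75, -0.43, -0.83, 0.1, 0.0, 0.0, -0.22], [75, -0.41, -0.84, 0.09, 0.0, 0.0, -0.22], [75, -0.38, -0.86, 0.1, 0.0, 0.0, -0.22], [75, -0.36, -0.86, 0.1, 0.0, 0.0, -0.22], [75, -0.33, -0.88, 0.09, 0.0, 0.0, -0.22], [75, -0.3, -0.89, 0.1, 0.0, 0.0, -0.22], [75, -0.28, -0.89, 0.09, 0.0, 0.0, -0.22], [75, -0.25, -0.91, 0.1, 0.0, 0.0, -0.22], [75, -0.22, -0.91, 0.09, 0.0, 0.0, -0.22], [75, -0.19, -0.91, 0.1, 0.0, 0.0, -0.22], [75, -0.16, -0.93, 0.1, 0.0, 0.0, -0.22], [75, -0.14, -0.92, 0.09, 0.0, 0.0, -0.22]]
marker [ 0.46503435 -0.13270479  0.00754683] [ 0.59581404 -0.11324561  0.01944797]
```

Request:
play_rows([
  [[75, -0.64, -0.68, 0.1, 0, 0, -0.22], [75, -0.63, -0.7, 0.09, 0, 0, -0.22], [75, -0.6, -0.72, 0.1, 0, 0, -0.22], [75, -0.58, -0.74, 0.09, 0, 0, -0.22], [75, -0.55, -0.75, 0.1, 0, 0, -0.22], [75, -0.53, -0.77, 0.09, 0, 0, -0.22], [75, -0.51, -0.79, 0.1, 0, 0, -0.22], [75, -0.49, -0.8, 0.1, 0, 0, -0.21], [75, -0.46, -0.82, 0.09, 0, 0, -0.22], [75, -0.43, -0.83, 0.1, 0, 0, -0.22]],
], newtons=30)

```text
t: 1.4
position: [0.3421, 0.1616, 0.1922]
eef_rot: [0.111, 3.139, 0.0]
force: [0.9, 0.3, -0.1]
finger_gap: 0.799
finger_force: 0.0
```

Request:
play_rows([
  [[75, -0.41, -0.84, 0.09, 0, 0, -0.22], [75, -0.38, -0.86, 0.1, 0, 0, -0.22], [75, -0.36, -0.86, 0.1, 0, 0, -0.22], [75, -0.33, -0.88, 0.09, 0, 0, -0.22], [75, -0.3, -0.89, 0.1, 0, 0, -0.22], [75, -0.28, -0.89, 0.09, 0, 0, -0.22], [75, -0.25, -0.91, 0.1, 0, 0, -0.22], [75, -0.22, -0.91, 0.09, 0, 0, -0.22], [75, -0.19, -0.91, 0.1, 0, 0, -0.22], [75, -0.16, -0.93, 0.1, 0, 0, -0.22]],
])

```text
t: 2.4
position: [0.4812, -0.1867, 0.1535]
eef_rot: [-0.37, 3.12, -0.0]
force: [0.4, 0.8, 1.4]
finger_gap: 0.796
finger_force: 0.0
```

Request:
play_rows([
  [[75, -0.14, -0.92, 0.09, 0, 0, -0.22], [75, 0, 0, 0, 0, 0, 0], [75, 0, 0, 0, 0, 0, 0]],
])

```text
t: 2.7
position: [0.4946, -0.2198, 0.1496]
eef_rot: [0.414, -3.113, -0.001]
force: [-0.3, -0.2, -0.4]
finger_gap: 0.797
finger_force: 0.0
```

```bash
cat >> h.py <<'E'
def down(yaw,xyz):
    T=np.eye(4);x=-np.array([np.cos(yaw),np.sin(yaw),0]);z=np.array([0,0,-1.]);T[:3,:3]=np.c_[x,np.cross(z,x),z];T[:3,3]=xyz;return T
E
python3 - <<'E'
from h import *
A=pose();print(A.round(4)); rows(A,down(np.radians(15.2),[.4947,-.2198,.038]),75,smax=38)
E
```

```text
[[-9.652e-01 -2.615e-01 -8.000e-04  4.946e-01]
 [-2.615e-01  9.652e-01  6.000e-04 -2.198e-01]
 [ 6.000e-04  7.000e-04 -1.000e+00  1.496e-01]
 [ 0.000e+00  0.000e+00  0.000e+00  1.000e+00]]
3 rows [[75, 0.0, 0.0, 0.93, 0.0, 0.0, 0.0], [75, 0.0, 0.0, 0.93, 0.0, 0.0, 0.0], [75, 0.0, 0.0, 0.93, 0.01, 0.0, -0.01]]
```

Request:
play_rows([
  [[75, 0, 0, 0.93, 0, 0, 0], [75, 0, 0, 0.93, 0, 0, 0], [75, 0, 0, 0.93, 0, 0, 0], [50, 0, 0, 0, 0, 0, 0], [50, 0, 0, 0, 0, 0, 0], [50, 0, 0, 0, 0, 0, 0], [50, 0, 0, 0, 0, 0, 0], [50, 0, 0, 0, 0, 0, 0]],
], newtons=50)

```text
t: 3.5
position: [0.4959, -0.2199, 0.0408]
eef_rot: [-0.416, 3.111, -0.003]
force: [-0.7, 1.6, 8.9]
finger_gap: 0.57
finger_force: 50.0
```

Request:
play_rows([
  [[50, 0, 0, -0.5, 0, 0, 0], [50, 0, 0, -0.9, 0, 0, 0], [50, 0, 0, -0.9, 0, 0, 0], [50, 0, 0, -0.9, 0, 0, 0], [50, 0, 0, 0, 0, 0, 0], [50, 0, 0, 0, 0, 0, 0]],
])

```text
t: 4.1
position: [0.4948, -0.2195, 0.1671]
eef_rot: [-0.416, 3.113, -0.001]
force: [-1.2, 0.2, -4.6]
finger_gap: 0.569
finger_force: 50.0
```

```bash
cat >> h.py <<'E'
# bay geometry: charger centre c, yaw a; sb=0 on the floor plane under c
a=np.radians(1.2);ex=-np.array([np.cos(a),np.sin(a),0]);ey=-np.array([-np.sin(a),np.cos(a),0]);ez=np.array([0,0,1.])
cs,sn=np.cos(np.radians(20)),np.sin(np.radians(20)); bx=ex*cs+ez*sn; bz=ez*cs-ex*sn
def bay(yc,z0): return np.array([.5285,.0577,z0])+ey*yc
O={'wide':bay(.0507,.0556),'slim':bay(-.0541,.0560)}
def tcp(nm,toe,hz,tilt,gx,gz):
    """TCP pose so that pack's toe lower edge is at bay sb=toe, height hz, pack tilt deg steeper; gx=grasp from toe, gz=TCP above underside"""
    t=np.radians(tilt); px=bx*np.cos(t)+bz*np.sin(t); pz=bz*np.cos(t)-bx*np.sin(t)
    T=np.eye(4);T[:3,:3]=np.c_[px,np.cross(-pz,px),-pz];T[:3,3]=O[nm]+bx*toe+bz*hz+px*gx+pz*gz;return T
def where(nm,A,gx,gz):
    "toe sb,y,h and tilt of pack from the TCP pose"
    px=A[:3,0];pz=-A[:3,2];p=A[:3,3]-px*gx-pz*gz-O[nm];return np.r_[p@bx*1e3,p@ey*1e3,p@bz*1e3,np.degrees(np.arctan2(px@bz,px@bx)),np.degrees(px@ey)]
E
python3 - <<'E'
from h import *
s=get_state();A=pose();print(A[:3,3].round(4),s['finger_gap']*94,s['finger_force'],s['force'])
im,d,W=cloud('top');cv2.imwrite('pics/g1.png',cv2.resize(im[130:290,200:420][:,:,::-1],None,fx=3,fy=3))
B=tcp('wide',-.053+.05,.03,6,.053,.038);print(B.round(3))
C=B.copy();C[:3,3]+=[0,0,.06]
D=rows(A,C,50,smax=38);rows(D,B,50)
E
```

```text
[ 0.4948 -0.2195  0.1671] 53.44012834490964 49.99760091304779 [-1.20922052  0.15914871 -4.58739441]
[[-0.899 -0.021 -0.438  0.512]
 [-0.019  1.    -0.009  0.007]
 [ 0.438 -0.    -0.899  0.14 ]
 [ 0.     0.     0.     1.   ]]
7 rows [[50, -0.27, 0.76, -0.12, -0.06, 0.46, 0.25], [50, -0.24, 0.78, -0.13, -0.06, 0.47, 0.24], [50, -0.2, 0.78, -0.13, -0.05, 0.46, 0.25], [50, -0.16, 0.79, -0.15, -0.06, 0.46, 0.24], [50, -0.13, 0.79, -0.14, -0.06, 0.47, 0.25], [50, -0.09, 0.8, -0.15, -0.06, 0.46, 0.25], [50, -0.06, 0.81, -0.14, -0.05, 0.46, 0.24]]
2 rows [[50, -0.33, 0.0, 0.67, 0.0, 0.0, 0.0], [50, -0.32, 0.0, 0.68, 0.0, 0.0, 0.0]]
```

View pics/g1.png

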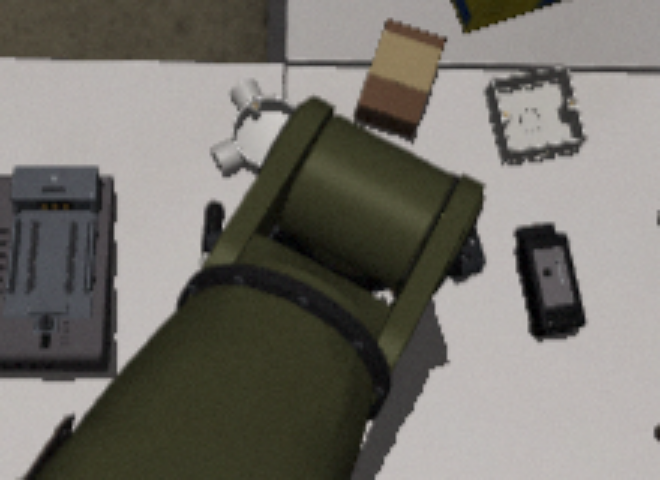

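The crop shows the arm over the (hidden) wide pack, the slim pack at crop (550,285) undisturbed, the marker at (212,228). Gripper reads 53.4 mm: held.

```bash
python3 - <<'E'
from h import *
A=pose();B=tcp('wide',-.020,.025,6,.052,.041);C=B.copy();C[:3,3]+=[0,0,.04]
D=rows(A,C,50,smax=38);rows(D,B,50)
E
```

```text
7 rows [[50, -0.33, 0.75, -0.02, -0.06, 0.46, 0.25], [50, -0.3, 0.76, -0.04, -0.05, 0.46, 0.24], [50, -0.27, 0.77, -0.04, -0.06, 0.46, 0.25], [50, -0.24, 0.78, -0.06, -0.06, 0.47, 0.25], [50, -0.21, 0.78, -0.07, -0.05, 0.46, 0.24], [50, -0.18, 0.8, -0.07, -0.06, 0.46, 0.25], [50, -0.15, 0.8, -0.08, -0.05, 0.46, 0.24]]
2 rows [[50, -0.22, 0.0, 0.45, 0.0, 0.0, 0.0], [50, -0.22, 0.0, 0.45, 0.0, 0.0, 0.0]]
```

Request:
play_rows([
  [[50, -0.33, 0.75, -0.02, -0.06, 0.46, 0.25], [50, -0.3, 0.76, -0.04, -0.05, 0.46, 0.24], [50, -0.27, 0.77, -0.04, -0.06, 0.46, 0.25], [50, -0.24, 0.78, -0.06, -0.06, 0.47, 0.25], [50, -0.21, 0.78, -0.07, -0.05, 0.46, 0.24], [50, -0.18, 0.8, -0.07, -0.06, 0.46, 0.25], [50, -0.15, 0.8, -0.08, -0.05, 0.46, 0.24], [50, 0, 0, 0, 0, 0, 0], [50, 0, 0, 0, 0, 0, 0]],
])

```text
t: 5.05
position: [0.5283, 0.0072, 0.1706]
eef_rot: [0.031, -2.686, 0.008]
force: [-0.6, -0.8, -4.7]
finger_gap: 0.571
finger_force: 50.0
```

```bash
python3 - <<'E'
from h import *
s=get_state();A=pose();print(where('wide',A,.052,.041).round(2),s['force'].round(1),s['joint_pos'].round(2))
im,d,W=cloud('side');np.savez('s1.npz',im=im,W=W)
# pack points in tool/pack frame
T=A; q=(W.reshape(-1,3)-T[:3,3])@T[:3,:3]; q=np.c_[q[:,0]+.052,q[:,1],.041-q[:,2]]  # pack coords: x from toe, y, z above underside
q=q.reshape(W.shape)
K=np.array(get_calibration('side')['mtx']);P=np.linalg.inv(get_calibration('side')['pose'])
m=(abs(q[...,1])<.06)&(q[...,0]>-.03)&(q[...,0]<.13)&(q[...,2]>-.02)&(q[...,2]<.06)
v,u=np.where(m);print(u.min(),u.max(),v.min(),v.max())
cr=im[v.min()-25:v.max()+25,u.min()-25:u.max()+25][:,:,::-1];cv2.imwrite('pics/s1.png',cv2.convertScaleAbs(cv2.resize(cr,None,fx=5,fy=5),alpha=1.5))
f=m&(q[...,1]<-.022)&(q[...,1]>-.032)|m&(q[...,1]>.022)&(q[...,1]<.032)
p=q[f]*1000
for side in(-1,1):
    g=p[np.sign(p[:,1])==side]
    print(side,len(g)); 
    if len(g)>30:
        for x in range(-6,108,6):
            h=g[abs(g[:,0]-x)<3]; 
            if len(h): print(x,len(h),h[:,2].min().round(1),h[:,2].max().round(1),np.median(h[:,1]).round(1))
E
```

```text
[-6.78 -0.24 61.36  6.1   0.11] [-0.6 -0.8 -4.7] [-0.04  0.57  1.35 -0.03  1.68 -1.63]
228 264 137 169
-1 296
6 2 11.9 14.6 -22.3
12 2 8.4 14.3 -23.0
18 8 3.2 32.7 -23.6
24 22 -0.2 32.3 -24.4
30 21 1.2 33.8 -24.7
36 19 1.1 32.9 -24.7
42 11 1.5 13.7 -25.0
48 11 0.3 17.4 -26.0
54 12 0.8 19.4 -25.2
60 18 -0.4 50.8 -26.4
66 40 0.8 55.9 -26.1
72 28 0.4 34.6 -24.4
78 22 1.7 35.2 -24.5
84 26 1.0 34.2 -25.2
90 27 1.6 34.9 -24.7
96 23 0.7 31.8 -23.9
102 4 13.7 33.0 -23.5
1 60
48 12 34.6 58.5 28.9
54 18 34.3 58.1 28.9
60 18 34.6 58.1 28.9
66 2 42.3 44.6 31.0
78 1 35.1 35.1 22.7
84 1 34.6 34.6 26.1
96 5 7.8 34.2 22.9
102 3 15.3 32.4 23.2
```

View pics/s1.png

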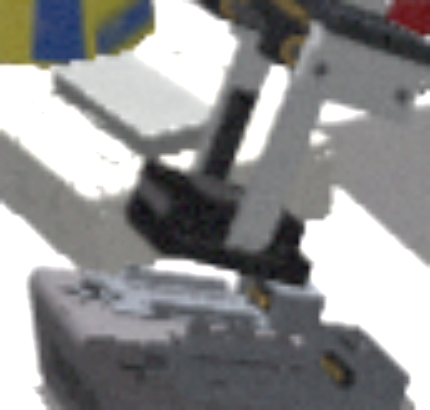

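The crop shows the wide pack held level in the tilted gripper above the bay, toe to the right; depth confirms its underside at the assumed height.

```bash
python3 - <<'E'
from h import *
A=pose();D=rows(A,tcp('wide',-.025,.014,6,.052,.041),50,n=3);rows(D,tcp('wide',-.025,.004,6,.052,.041),50,n=4)
E
```

```text
3 rows [[50, -0.19, 0.0, 0.38, 0.0, 0.0, 0.0], [50, -0.2, 0.01, 0.38, -0.01, 0.0, 0.0], [50, -0.19, 0.0, 0.38, 0.0, -0.01, 0.01]]
4 rows [[50, -0.01, 0.0, 0.06, 0.0, 0.0, 0.0], [50, 0.0, 0.0, 0.07, 0.0, 0.0, 0.0], [50, -0.01, 0.0, 0.06, 0.0, 0.0, 0.0], [50, -0.01, 0.0, 0.06, 0.0, 0.0, 0.0]]
```

Request:
play_rows([
  [[50, -0.19, 0, 0.38, 0, 0, 0], [50, -0.2, 0, 0.38, 0, 0, 0], [50, -0.19, 0, 0.38, 0, 0, 0], [50, 0, 0, 0, 0, 0, 0], [50, 0, 0, 0, 0, 0, 0]],
])

```text
t: 5.6
position: [0.5294, 0.0061, 0.1216]
eef_rot: [0.028, -2.688, 0.007]
force: [-0.2, 0.9, -2.6]
finger_gap: 0.568
finger_force: 50.0
```

Request:
play_rows([
  [[50, -0.01, 0, 0.06, 0, 0, 0], [50, -0.01, 0, 0.06, 0, 0, 0], [50, -0.01, 0, 0.06, 0, 0, 0], [50, -0.01, 0, 0.06, 0, 0, 0], [50, 0, 0, 0, 0, 0, 0], [50, 0, 0, 0, 0, 0, 0]],
])

```text
t: 6.2
position: [0.5267, 0.0067, 0.1119]
eef_rot: [0.029, -2.688, 0.008]
force: [-0.1, -0.1, -3.8]
finger_gap: 0.571
finger_force: 50.0
```

```bash
cat >> h.py <<'E'
def st(nm,gx=.052,gz=.041,w=np.array([0,0,-4.7])):
    s=get_state();f=s['force']-w;print(round(s['t'],2),'toe x,y,h,tilt,yaw',where(nm,pose(s),gx,gz).round(2),'F bay xyz',np.round([f@bx,f@ey,f@bz],1),'M',s['moment'].round(2))
E
python3 -c "
from h import *
st('wide')"
```

```text
6.2 toe x,y,h,tilt,yaw [-25.53   0.22   5.73   5.97   0.03] F bay xyz [0.4 0.1 0.8] M [ 0.06 -0.55  0.  ]
```

Request:
play_rows([
  [[50, 0, 0, 0.025, 0, 0, 0], [50, 0, 0, 0.025, 0, 0, 0], [50, 0, 0, 0.025, 0, 0, 0], [50, 0, 0, 0, 0, 0, 0]],
])

```text
t: 6.6
position: [0.5253, 0.0067, 0.109]
eef_rot: [0.029, -2.688, 0.008]
force: [0.8, 0.7, -3.1]
finger_gap: 0.568
finger_force: 50.0
```

```bash
python3 -c "
from h import *
st('wide')"
```

```text
6.6 toe x,y,h,tilt,yaw [-25.15   0.24   2.55   5.98   0.03] F bay xyz [-0.2 -0.7  1.8] M [ 0.01 -0.51 -0.03]
```

Request:
play_rows([
  [[50, 0, 0, 0.025, 0, 0, 0], [50, 0, 0, 0.025, 0, 0, 0], [50, 0, 0, 0, 0, 0, 0]],
])

```text
t: 6.9
position: [0.5244, 0.0067, 0.1072]
eef_rot: [0.029, -2.688, 0.008]
force: [-0.5, -0.0, -3.4]
finger_gap: 0.569
finger_force: 50.0
```

```bash
python3 -c "
from h import *
st('wide')"
```

```text
6.9 toe x,y,h,tilt,yaw [-24.94   0.26   0.55   5.98   0.03] F bay xyz [0.9 0.  1. ] M [ 0.04 -0.47  0.02]
```

Request:
play_rows([
  [[50, -0.09, 0, -0.01, 0, 0, 0], [50, -0.09, 0, -0.01, 0, 0, 0], [50, -0.09, 0, -0.01, 0, 0, 0], [50, -0.09, 0, -0.01, 0, 0, 0], [50, -0.09, 0, -0.01, 0, 0, 0], [50, -0.09, 0, -0.01, 0, 0, 0], [50, 0, 0, 0, 0, 0, 0]],
])

```text
t: 7.6
position: [0.5453, 0.0071, 0.0998]
eef_rot: [0.029, -2.688, 0.008]
force: [0.1, -0.7, -3.4]
finger_gap: 0.57
finger_force: 50.0
```

```bash
python3 -c "
from h import *
st('wide')"
```

```text
7.6 toe x,y,h,tilt,yaw [-4.708e+01  2.300e-01  6.900e-01  5.980e+00  3.000e-02] F bay xyz [0.4 0.7 1.3] M [-0.   -0.48  0.03]
```

Request:
play_rows([
  [[50, -0.06, 0, -0.01, 0, 0, 0], [50, -0.05, 0, 0, 0, 0, 0], [50, 0, 0, 0, 0, 0, 0]],
])

```text
t: 7.9
position: [0.5491, 0.0072, 0.0986]
eef_rot: [0.029, -2.688, 0.008]
force: [-1.0, -0.4, -0.2]
finger_gap: 0.568
finger_force: 50.0
```

```bash
python3 -c "
from h import *
st('wide')"
```

```text
7.9 toe x,y,h,tilt,yaw [-5.112e+01  2.500e-01  8.500e-01  6.000e+00  3.000e-02] F bay xyz [2.5 0.4 3.8] M [ 0.03 -0.04 -0.01]
```

Request:
play_rows([
  [[50, -0.03, 0, 0, 0, 0, 0], [50, -0.03, 0, 0, 0, 0, 0], [50, 0, 0, 0, 0, 0, 0]],
])

```text
t: 8.2
position: [0.5513, 0.0072, 0.0976]
eef_rot: [0.029, -2.688, 0.008]
force: [-3.6, -0.2, 1.9]
finger_gap: 0.572
finger_force: 50.0
```

```bash
python3 -c "
from h import *
st('wide')"
```

```text
8.2 toe x,y,h,tilt,yaw [-5.348e+01  2.400e-01  7.100e-01  5.980e+00  3.000e-02] F bay xyz [5.6 0.1 5. ] M [ 0.02  0.39 -0.  ]
```

Request:
play_rows([
  [[50, -0.03, 0, 0, 0, 0, 0], [50, -0.02, 0, 0, 0, 0, 0], [50, 0, 0, 0, 0, 0, 0]],
])

```text
t: 8.5
position: [0.5531, 0.0073, 0.0967]
eef_rot: [0.029, -2.688, 0.008]
force: [-4.8, -0.7, 3.8]
finger_gap: 0.568
finger_force: 50.0
```

```bash
python3 -c "
from h import *
st('wide')"
```

```text
8.5 toe x,y,h,tilt,yaw [-5.548e+01  2.600e-01  4.500e-01  5.980e+00  3.000e-02] F bay xyz [7.4 0.6 6.3] M [0.   0.8  0.03]
```

Request:
play_rows([
  [[50, 0, 0, -0.03, 0, 0, 0], [50, 0, 0, 0, 0, 0, 0], [50, 0, 0, 0, 0, 0, 0]],
])

```text
t: 8.8
position: [0.5531, 0.0073, 0.0972]
eef_rot: [0.029, -2.686, 0.008]
force: [-4.9, -0.1, -1.3]
finger_gap: 0.569
finger_force: 50.0
```

```bash
python3 -c "
from h import *
st('wide')"
```

```text
8.8 toe x,y,h,tilt,yaw [-5.528e+01  2.300e-01  8.500e-01  6.070e+00  3.000e-02] F bay xyz [5.7 0.  1.6] M [ 0.01  0.79 -0.02]
```

Request:
play_rows([
  [[50, -0.03, 0, 0, 0, 0, 0], [50, 0, 0, 0, 0, 0, 0]],
])

```text
t: 9.0
position: [0.5541, 0.0073, 0.0968]
eef_rot: [0.029, -2.686, 0.008]
force: [-7.0, 0.4, 1.4]
finger_gap: 0.57
finger_force: 50.0
```

```bash
python3 -c "
from h import *
st('wide')"
```

```text
9.0 toe x,y,h,tilt,yaw [-5.635e+01  2.200e-01  8.200e-01  6.090e+00  3.000e-02] F bay xyz [ 8.6 -0.5  3.4] M [ 0.04  1.09 -0.04]
```

```bash
python3 -c "
from h import *
A=pose();x=where('wide',A,.052,.041)
D=rows(A,tcp('wide',x[0]/1e3,x[2]/1e3,2.5,.052,.041),50,n=3);rows(D,tcp('wide',x[0]/1e3,x[2]/1e3,0,.052,.041),50,n=3)"
```

```text
3 rows [[50, 0.02, 0.0, 0.03, 0.0, -0.15, 0.0], [50, 0.02, 0.0, 0.03, 0.0, -0.15, 0.0], [50, 0.02, 0.01, 0.02, -0.01, -0.15, 0.0]]
3 rows [[50, 0.02, 0.0, 0.02, 0.0, -0.1, 0.0], [50, 0.01, 0.0, 0.02, 0.0, -0.11, 0.0], [50, 0.02, 0.0, 0.02, 0.0, -0.1, 0.0]]
```

Request:
play_rows([
  [[50, 0.02, 0, 0.03, 0, -0.15, 0], [50, 0.02, 0, 0.03, 0, -0.15, 0], [50, 0.02, 0, 0.02, 0, -0.15, 0], [50, 0, 0, 0, 0, 0, 0]],
])

```text
t: 9.4
position: [0.5504, 0.0072, 0.0949]
eef_rot: [0.03, -2.75, 0.007]
force: [-6.3, -0.8, -0.6]
finger_gap: 0.57
finger_force: 50.0
```

```bash
python3 -c "
from h import *
st('wide')"
```

```text
9.4 toe x,y,h,tilt,yaw [-5.633e+01  2.200e-01  9.200e-01  2.430e+00  3.000e-02] F bay xyz [7.3 0.7 1.8] M [-0.07  0.9  -0.05]
```

Request:
play_rows([
  [[50, 0.02, 0, 0.02, 0, -0.1, 0], [50, 0.01, 0, 0.02, 0, -0.11, 0], [50, 0, 0, 0, 0, 0, 0]],
])

```text
t: 9.7
position: [0.5488, 0.0072, 0.0939]
eef_rot: [0.03, -2.779, 0.006]
force: [-5.3, 0.2, -0.4]
finger_gap: 0.572
finger_force: 50.0
```

```bash
python3 -c "
from h import *
st('wide')"
```

```text
9.7 toe x,y,h,tilt,yaw [-5.644e+01  2.300e-01  8.600e-01  7.500e-01  3.000e-02] F bay xyz [ 6.4 -0.3  2.2] M [-0.01  0.97 -0.02]
```

Request:
play_rows([
  [[50, 0.02, 0, 0.03, 0, -0.1, 0], [50, 0, 0, 0.02, 0, 0, 0], [50, 0, 0, 0.02, 0, 0, 0], [50, 0, 0, 0, 0, 0, 0]],
])

```text
t: 10.1
position: [0.5476, 0.0072, 0.0918]
eef_rot: [0.03, -2.794, 0.006]
force: [-5.4, -0.4, 1.2]
finger_gap: 0.573
finger_force: 50.0
```

```bash
python3 -c "
from h import *
st('wide')"
```

```text
10.1 toe x,y,h,tilt,yaw [-5.664e+01  2.400e-01 -7.500e-01 -1.000e-01  3.000e-02] F bay xyz [7.1 0.3 3.7] M [-0.02  0.83  0.01]
```

Request:
play_rows([
  [[50, 0, 0, 0.02, 0, 0, 0], [50, 0, 0, 0.02, 0, 0, 0], [50, 0, 0, 0, 0, 0, 0]],
])

```text
t: 10.4
position: [0.5475, 0.0072, 0.0912]
eef_rot: [0.03, -2.795, 0.006]
force: [-5.9, -0.2, 10.2]
finger_gap: 0.569
finger_force: 50.0
```

```bash
python3 -c "
from h import *
st('wide')"
```

```text
10.4 toe x,y,h,tilt,yaw [-5.677e+01  2.400e-01 -1.280e+00 -1.700e-01  3.000e-02] F bay xyz [10.7  0.1 11.9] M [ 0.09  1.45 -0.02]
```

Request:
play_rows([
  [[50, 0.02, 0, 0.01, 0, -0.12, 0], [50, 0.01, 0, 0.01, 0, -0.1, 0], [50, 0, 0, 0, 0, 0, 0]],
])

```text
t: 10.7
position: [0.5471, 0.0071, 0.0912]
eef_rot: [0.031, -2.83, 0.006]
force: [2.9, 0.8, 7.3]
finger_gap: 0.574
finger_force: 50.0
```

```bash
python3 -c "
from h import *
st('wide')"
```

```text
10.7 toe x,y,h,tilt,yaw [-5.778e+01  2.600e-01  3.900e-01 -2.150e+00  3.000e-02] F bay xyz [ 1.3 -0.8 12.2] M [ 0.16  0.18 -0.05]
```

Request:
play_rows([
  [[66, 0, 0, 0, 0, 0, 0], [66, 0, 0, 0, 0, 0, 0], [66, 0, 0, -0.1, 0, 0, 0], [66, 0, 0, -0.4, 0, 0, 0], [66, 0, 0, -0.9, 0, 0, 0], [75, 0, 0, -0.9, 0, 0, 0], [75, 0, 0, -0.9, 0, 0, 0]],
])

```text
t: 11.4
position: [0.586, 0.0081, 0.2132]
eef_rot: [0.031, -2.825, 0.006]
force: [0.8, 0.0, 0.2]
finger_gap: 0.792
finger_force: 0.0
```

```bash
cat >> h.py <<'E'
def chk(nm,W,half):
    "pack top points in bay coords"
    q=(W.reshape(-1,3)-O[nm]); q=np.c_[q@bx,q@ey,q@bz]*1e3
    t=q[(abs(q[:,1])<half-5)&(q[:,2]>27)&(q[:,2]<50)&(q[:,0]>-35)&(q[:,0]<60)]
    k=np.linalg.lstsq(np.c_[t[:,0],np.ones(len(t))],t[:,2],rcond=None)[0];print(nm,'top plane: tilt',np.degrees(k[0]).round(2),'h at -35,40:',(k[1]-35*k[0]).round(1),(k[1]+40*k[0]).round(1),'x range',np.percentile(t[:,0],[1,99]).round(1),len(t))
    e=q[(q[:,2]>27)&(q[:,2]<50)&(q[:,0]>-30)&(q[:,0]<35)&(abs(q[:,1])<45)]; print('y edges',np.percentile(e[:,1],[2,98]).round(1))
E
python3 - <<'E'
from h import *
s=get_state();print(s['t'],s['force'],pose()[:3,3])
im,d,W=cloud('top');chk('wide',W,27)
cr=im[165:270,140:260][:,:,::-1];cv2.imwrite('pics/w2.png',cv2.convertScaleAbs(cv2.resize(cr,None,fx=5,fy=5),alpha=1.6))
E
```

```text
11.4 [0.84199757 0.02633396 0.2012398 ] [0.58597104 0.00811267 0.21320944]
wide top plane: tilt -1.76 h at -35,40: 37.0 34.7 x range [-34.1  43.3] 316
y edges [-5.4 25.3]
```

View pics/w2.png

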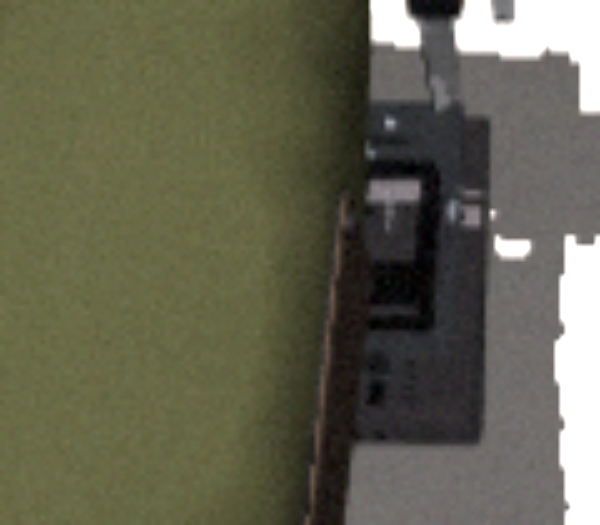

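The arm hides half the wide bay; the visible half shows the pack in place, heel edge at crop y≈328 just above the ridge. I recheck once clear.

```bash
python3 - <<'E'
from h import *
D=rows(pose(),down(np.radians(10),[.5282,-.4156,.14]),64,smax=39)
E
```

```text
12 rows [[64, 0.09, -0.88, 0.2, 0.01, -0.18, -0.09], [64, 0.1, -0.88, 0.2, 0.02, -0.19, -0.09], [64, 0.12, -0.87, 0.2, 0.01, -0.18, -0.09], [64, 0.14, -0.88, 0.2, 0.01, -0.18, -0.09], [64, 0.15, -0.87, 0.2, 0.02, -0.19, -0.09], [64, 0.17, -0.87, 0.19, 0.01, -0.18, -0.09], [64, 0.18, -0.87, 0.19, 0.01, -0.19, -0.09], [64, 0.2, -0.86, 0.19, 0.02, -0.18, -0.09], [64, 0.21, -0.86, 0.18, 0.01, -0.18, -0.09], [64, 0.24, -0.86, 0.18, 0.01, -0.19, -0.09], [64, 0.24, -0.85, 0.17, 0.02, -0.18, -0.1], [64, 0.26, -0.86, 0.17, 0.01, -0.18, -0.09]]
```

Request:
play_rows([
  [[64, 0.09, -0.88, 0.2, 0.01, -0.18, -0.09], [64, 0.1, -0.88, 0.2, 0.02, -0.19, -0.09], [64, 0.12, -0.87, 0.2, 0.01, -0.18, -0.09], [64, 0.14, -0.88, 0.2, 0.01, -0.18, -0.09], [64, 0.15, -0.87, 0.2, 0.02, -0.19, -0.09], [64, 0.17, -0.87, 0.19, 0.01, -0.18, -0.09], [64, 0.18, -0.87, 0.19, 0.01, -0.19, -0.09], [64, 0.2, -0.86, 0.19, 0.02, -0.18, -0.09], [64, 0.21, -0.86, 0.18, 0.01, -0.18, -0.09], [64, 0.24, -0.86, 0.18, 0.01, -0.19, -0.09]],
])

```text
t: 12.45
position: [0.5345, -0.3464, 0.1459]
eef_rot: [0.23, -3.075, -0.0]
force: [0.3, -0.7, 0.8]
finger_gap: 0.681
finger_force: 0.0
```

Request:
play_rows([
  [[64, 0.24, -0.85, 0.17, 0.02, -0.18, -0.1], [64, 0.26, -0.86, 0.17, 0.01, -0.18, -0.09], [64, 0, 0, 0, 0, 0, 0], [64, 0, 0, 0, 0, 0, 0]],
])

```text
t: 12.85
position: [0.5246, -0.416, 0.1327]
eef_rot: [0.272, -3.121, -0.002]
force: [0.3, 0.5, 0.1]
finger_gap: 0.682
finger_force: 0.0
```

```bash
python3 - <<'E'
from h import *
s=get_state();print(s['t'],s['finger_gap'],pose()[:3,3])
Ws=[]
for i in range(4): im,d,W=cloud('top');Ws.append(W)
W=np.nanmean(Ws,0);chk('wide',W,27)
q=(W.reshape(-1,3)-O['wide']); q=np.c_[q@bx,q@ey,q@bz]*1e3
for x in range(-62,68,4):
    t=q[(abs(q[:,1])<20)&(abs(q[:,0]-x)<2)]; print('%d:%.1f'%(x,np.median(t[:,2])),end=' ')
rows(pose(),down(np.radians(10),[.5282,-.4156,.038]),64,smax=38)
E
```

```text
12.85 0.6821293677057444 [ 0.52460806 -0.41601398  0.13273589]
wide top plane: tilt -1.72 h at -35,40: 37.0 34.8 x range [-33.5  42.1] 512
y edges [-26.9  24.9]
-62:24.6 -58:24.6 -54:24.9 -50:24.0 -46:23.6 -42:nan -38:35.5 -34:36.3 -30:35.7 -26:36.1 -22:36.5 -18:36.4 -14:36.1 -10:36.9 -6:36.5 -2:36.4 2:36.4 6:35.7 10:36.5 14:36.1 18:36.2 22:35.9 26:35.7 30:36.6 34:35.4 38:35.8 42:16.5 46:4.3 50:0.3 54:-2.1 58:-0.7 62:-3.5 66:-3.5 3 rows [[64, -0.03, -0.01, 0.8, 0.0, -0.02, 0.0], [64, -0.02, -0.01, 0.79, 0.01, -0.02, 0.01], [64, -0.02, -0.02, 0.8, 0.0, -0.02, 0.0]]
  return _methods._mean(a, axis=axis, dtype=dtype,
  ret = ret.dtype.type(ret / rcount)
```

The wide pack lies flat (top 36 mm above the floor along its whole length), heel behind the ridge. On to the slim pack.

Request:
play_rows([
  [[64, -0.03, -0.01, 0.8, 0, -0.02, 0], [64, -0.02, -0.01, 0.79, 0, -0.02, 0], [64, -0.02, -0.02, 0.8, 0, -0.02, 0], [64, 0, 0, 0, 0, 0, 0], [36, 0, 0, 0, 0, 0, 0], [36, 0, 0, 0, 0, 0, 0], [36, 0, 0, 0, 0, 0, 0], [36, 0, 0, 0, 0, 0, 0], [36, 0, 0, 0, 0, 0, 0]],
], newtons=50)

```text
t: 13.95
position: [0.5281, -0.4171, 0.0394]
eef_rot: [-0.275, 3.128, -0.0]
force: [-0.7, 0.9, 7.0]
finger_gap: 0.423
finger_force: 50.0
```

Request:
play_rows([
  [[36, 0, 0, -0.5, 0, 0, 0], [36, 0, 0, -0.9, 0, 0, 0], [36, 0, 0, -0.9, 0, 0, 0], [36, 0, 0, -0.9, 0, 0, 0], [36, 0, 0, 0, 0, 0, 0], [36, 0, 0, 0, 0, 0, 0]],
])

```text
t: 14.55
position: [0.5274, -0.4169, 0.1656]
eef_rot: [0.275, -3.13, -0.002]
force: [0.2, -0.0, -3.3]
finger_gap: 0.423
finger_force: 50.0
```

```bash
python3 - <<'E'
from h import *
A=pose();B=tcp('slim',-.020,.014,6,.0525,.041);C=B.copy();C[:3,3]+=[0,0,.05]
D=rows(A,C,36,smax=39);rows(D,B,36)
E
```

```text
14 rows [[36, -0.15, 0.93, -0.01, -0.02, 0.23, 0.08], [36, -0.15, 0.93, -0.01, -0.01, 0.23, 0.08], [36, -0.13, 0.94, -0.02, -0.02, 0.24, 0.07], [36, -0.12, 0.93, -0.02, -0.02, 0.23, 0.08], [36, -0.12, 0.94, -0.01, -0.02, 0.23, 0.08], [36, -0.1, 0.94, -0.02, -0.01, 0.23, 0.08], [36, -0.09, 0.94, -0.02, -0.02, 0.23, 0.07], [36, -0.08, 0.94, -0.03, -0.02, 0.23, 0.08], [36, -0.06, 0.94, -0.02, -0.01, 0.23, 0.08], [36, -0.06, 0.94, -0.02, -0.02, 0.24, 0.08], [36, -0.05, 0.94, -0.02, -0.02, 0.23, 0.07], [36, -0.03, 0.95, -0.02, -0.02, 0.23, 0.08], [36, -0.03, 0.94, -0.02, -0.01, 0.23, 0.08], [36, -0.01, 0.95, -0.01, -0.02, 0.23, 0.08]]
2 rows [[36, -0.28, 0.0, 0.56, 0.0, 0.0, 0.0], [36, -0.27, 0.0, 0.56, 0.0, 0.0, 0.0]]
```

Request:
play_rows([
  [[36, -0.15, 0.93, -0.01, -0.02, 0.23, 0.08], [36, -0.15, 0.93, -0.01, -0.01, 0.23, 0.08], [36, -0.13, 0.94, -0.02, -0.02, 0.24, 0.07], [36, -0.12, 0.93, -0.02, -0.02, 0.23, 0.08], [36, -0.12, 0.94, -0.01, -0.02, 0.23, 0.08], [36, -0.1, 0.94, -0.02, -0.01, 0.23, 0.08], [36, -0.09, 0.94, -0.02, -0.02, 0.23, 0.07], [36, -0.08, 0.94, -0.03, -0.02, 0.23, 0.08], [36, -0.06, 0.94, -0.02, -0.01, 0.23, 0.08], [36, -0.06, 0.94, -0.02, -0.02, 0.24, 0.08]],
])

```text
t: 15.55
position: [0.5225, -0.0379, 0.1687]
eef_rot: [0.092, -2.811, 0.004]
force: [0.4, -0.2, -2.7]
finger_gap: 0.423
finger_force: 50.0
```

Request:
play_rows([
  [[36, -0.05, 0.94, -0.02, -0.02, 0.23, 0.07], [36, -0.03, 0.95, -0.02, -0.02, 0.23, 0.08], [36, -0.03, 0.94, -0.02, -0.01, 0.23, 0.08], [36, -0.01, 0.95, -0.01, -0.02, 0.23, 0.08], [36, 0, 0, 0, 0, 0, 0], [36, 0, 0, 0, 0, 0, 0]],
])

```text
t: 16.15
position: [0.521, 0.1121, 0.1704]
eef_rot: [0.029, -2.685, 0.007]
force: [0.1, -0.9, -3.5]
finger_gap: 0.419
finger_force: 50.0
```

```bash
python3 - <<'E'
from h import *
w=np.array([0,0,-3.3]); st('slim',.0525,.040,w)
D=rows(pose(),tcp('slim',-.025,.012,6,.0525,.040),36,n=3);D=rows(D,tcp('slim',-.025,.001,6,.0525,.040),36,n=6)
E
```

```text
16.15 toe x,y,h,tilt,yaw [-2.820e+00 -4.600e-01  5.997e+01  6.130e+00  5.000e-02] F bay xyz [-0.1  0.9 -0.2] M [ 0.03 -0.49  0.03]
3 rows [[36, -0.23, 0.0, 0.38, 0.0, -0.01, 0.0], [36, -0.22, -0.01, 0.38, 0.0, 0.0, 0.0], [36, -0.23, 0.0, 0.38, -0.01, -0.01, 0.01]]
6 rows [[36, 0.0, 0.0, 0.05, 0.0, 0.0, 0.0], [36, -0.01, 0.0, 0.04, 0.0, 0.0, 0.0], [36, 0.0, 0.0, 0.05, 0.0, 0.0, 0.0], [36, -0.01, 0.0, 0.04, 0.0, 0.0, 0.0], [36, 0.0, 0.0, 0.05, 0.0, 0.0, 0.0], [36, 0.0, 0.0, 0.04, 0.0, 0.0, 0.0]]
```

Request:
play_rows([
  [[36, -0.23, -0.01, 0.38, 0, -0.01, 0], [36, -0.22, 0, 0.38, 0, 0, 0], [36, -0.23, 0, 0.38, 0, -0.01, 0], [36, 0, 0, 0.05, 0, 0, 0], [36, -0.01, 0, 0.05, 0, 0, 0], [36, 0, 0, 0.05, 0, 0, 0], [36, -0.01, 0, 0.05, 0, 0, 0], [36, 0, 0, 0, 0, 0, 0], [36, 0, 0, 0, 0, 0, 0]],
])

```text
t: 17.05
position: [0.5234, 0.1114, 0.1121]
eef_rot: [0.028, -2.691, 0.006]
force: [-0.5, 0.7, -3.5]
finger_gap: 0.423
finger_force: 50.0
```

```bash
cat >> h.py <<'E'
def sl(): st('slim',.0525,.040,np.array([0,0,-3.3]))
E
python3 -c "
from h import *
sl()"
```

```text
17.05 toe x,y,h,tilt,yaw [-2.531e+01  2.600e-01  6.220e+00  5.800e+00 -1.000e-02] F bay xyz [ 0.4 -0.7 -0.4] M [ 0.01 -0.43 -0.01]
```

Request:
play_rows([
  [[36, -0.01, 0, 0.05, 0, 0.02, 0], [36, 0, 0, 0.04, 0, 0, 0], [36, 0, 0, 0.03, 0, 0, 0], [36, 0, 0, 0, 0, 0, 0]],
])

```text
t: 17.45
position: [0.5215, 0.1114, 0.107]
eef_rot: [0.028, -2.688, 0.006]
force: [0.1, -1.0, -2.9]
finger_gap: 0.422
finger_force: 50.0
```

```bash
python3 -c "
from h import *
sl()"
```

```text
17.45 toe x,y,h,tilt,yaw [-2.502e+01  2.800e-01  6.800e-01  6.010e+00 -2.000e-02] F bay xyz [0.1 1.  0.4] M [ 0.03 -0.45  0.01]
```

Request:
play_rows([
  [[36, -0.09, 0, -0.01, 0, 0, 0], [36, -0.09, 0, -0.01, 0, 0, 0], [36, -0.09, 0, -0.01, 0, 0, 0], [36, -0.09, 0, -0.01, 0, 0, 0], [36, -0.09, 0, -0.01, 0, 0, 0], [36, -0.05, 0, 0, 0, 0, 0], [36, 0, 0, 0, 0, 0, 0]],
])

```text
t: 18.15
position: [0.5406, 0.1118, 0.1]
eef_rot: [0.028, -2.688, 0.006]
force: [0.2, 0.8, -2.6]
finger_gap: 0.425
finger_force: 50.0
```

```bash
python3 -c "
from h import *
sl()"
```

```text
18.15 toe x,y,h,tilt,yaw [-4.538e+01  3.200e-01  6.400e-01  6.000e+00 -2.000e-02] F bay xyz [ 0.  -0.8  0.7] M [ 0.06 -0.47  0.02]
```

Request:
play_rows([
  [[36, -0.04, 0, -0.01, 0, 0, 0], [36, -0.04, 0, 0, 0, 0, 0], [36, -0.04, 0, 0, 0, 0, 0], [36, 0, 0, 0, 0, 0, 0]],
])

```text
t: 18.55
position: [0.545, 0.1119, 0.0988]
eef_rot: [0.028, -2.688, 0.006]
force: [-3.0, 0.1, 2.2]
finger_gap: 0.421
finger_force: 50.0
```

```bash
python3 -c "
from h import *
sl()"
```

```text
18.55 toe x,y,h,tilt,yaw [-4.994e+01  2.500e-01  9.200e-01  6.010e+00 -1.000e-02] F bay xyz [ 4.7 -0.2  4.1] M [-0.01  0.3   0.03]
```

Request:
play_rows([
  [[36, -0.03, 0, 0, 0, 0, 0], [36, -0.03, 0, 0, 0, 0, 0], [36, 0, 0, 0, 0, 0, 0]],
])

```text
t: 18.85
position: [0.5471, 0.1119, 0.0976]
eef_rot: [0.028, -2.688, 0.006]
force: [-4.7, -0.3, 3.3]
finger_gap: 0.422
finger_force: 50.0
```

```bash
python3 -c "
from h import *
sl()"
```

```text
18.85 toe x,y,h,tilt,yaw [-5.233e+01  2.900e-01  6.100e-01  6.000e+00 -1.000e-02] F bay xyz [6.7 0.2 4.6] M [ 0.01  0.72 -0.01]
```

Request:
play_rows([
  [[36, -0.02, 0, -0.02, 0, 0, 0], [36, -0.02, 0, 0, 0, 0, 0], [36, 0, 0, 0, 0, 0, 0]],
])

```text
t: 19.15
position: [0.5483, 0.112, 0.0975]
eef_rot: [0.028, -2.686, 0.007]
force: [-7.6, 0.8, 4.7]
finger_gap: 0.417
finger_force: 50.0
```

```bash
python3 -c "
from h import *
sl()"
```

```text
19.15 toe x,y,h,tilt,yaw [-5.337e+01  2.700e-01  7.500e-01  6.120e+00 -1.000e-02] F bay xyz [ 9.9 -1.   4.9] M [-0.07  1.58  0.  ]
```

Request:
play_rows([
  [[36, -0.02, 0, 0, 0, 0, 0], [36, 0, 0, 0, 0, 0, 0]],
])

```text
t: 19.35
position: [0.5485, 0.112, 0.0975]
eef_rot: [0.028, -2.684, 0.007]
force: [-13.2, -1.1, 8.4]
finger_gap: 0.421
finger_force: 50.0
```

```bash
python3 -c "
from h import *
sl()"
```

```text
19.35 toe x,y,h,tilt,yaw [-5.356e+01  2.500e-01  7.400e-01  6.210e+00 -1.000e-02] F bay xyz [16.4  0.8  6.5] M [-0.13  2.73 -0.01]
```

Hard stop felt; back off slightly and swing.

Request:
play_rows([
  [[36, 0.02, 0, 0, 0, 0, 0], [36, 0, 0, 0, 0, 0, 0]],
])

```text
t: 19.55
position: [0.5483, 0.112, 0.0975]
eef_rot: [0.028, -2.686, 0.007]
force: [-8.0, 0.3, 3.2]
finger_gap: 0.42
finger_force: 50.0
```

Request:
play_rows([
  [[36, 0.02, 0, 0.03, 0, -0.15, 0], [36, 0.02, 0, 0.03, 0, -0.15, 0], [36, 0.02, 0, 0.02, 0, -0.15, 0], [36, 0, 0, 0, 0, 0, 0]],
])

```text
t: 19.95
position: [0.5447, 0.1119, 0.0954]
eef_rot: [0.028, -2.75, 0.006]
force: [-5.8, -0.1, -0.7]
finger_gap: 0.424
finger_force: 50.0
```

```bash
python3 -c "
from h import *
sl()"
```

```text
19.95 toe x,y,h,tilt,yaw [-5.35e+01  2.60e-01  7.80e-01  2.44e+00 -1.00e-02] F bay xyz [ 6.4 -0.   0.4] M [-0.04  0.89 -0.03]
```

Request:
play_rows([
  [[36, 0.02, 0, 0.02, 0, -0.1, 0], [36, 0.01, 0, 0.02, 0, -0.11, 0], [36, 0, 0, 0, 0, 0, 0]],
])

```text
t: 20.25
position: [0.5431, 0.1118, 0.0944]
eef_rot: [0.029, -2.779, 0.005]
force: [-5.1, 0.4, 0.1]
finger_gap: 0.422
finger_force: 50.0
```

```bash
python3 -c "
from h import *
sl()"
```

```text
20.25 toe x,y,h,tilt,yaw [-5.36e+01  2.80e-01  7.30e-01  7.60e-01 -2.00e-02] F bay xyz [ 5.9 -0.5  1.4] M [-0.08  0.91 -0.01]
```

Same as the wide pack; finish.

Request:
play_rows([
  [[36, 0.02, 0, 0.03, 0, -0.1, 0], [36, 0, 0, 0.02, 0, 0, 0], [36, 0, 0, 0.02, 0, 0, 0], [36, 0, 0, 0, 0, 0, 0]],
])

```text
t: 20.65
position: [0.5417, 0.1118, 0.0921]
eef_rot: [0.029, -2.794, 0.005]
force: [-5.0, 0.3, 2.4]
finger_gap: 0.421
finger_force: 50.0
```

Request:
play_rows([
  [[36, 0, 0, 0.02, 0, 0, 0], [36, 0, 0, 0, 0, 0, 0]],
])

```text
t: 20.85
position: [0.5414, 0.1118, 0.0914]
eef_rot: [0.029, -2.794, 0.005]
force: [-5.5, 0.6, 0.5]
finger_gap: 0.423
finger_force: 50.0
```

```bash
python3 -c "
from h import *
sl()"
```

```text
20.85 toe x,y,h,tilt,yaw [-5.367e+01  2.900e-01 -1.890e+00 -8.000e-02 -2.000e-02] F bay xyz [ 6.4 -0.7  1.7] M [ 0.12  0.84 -0.04]
```

Request:
play_rows([
  [[36, 0, 0, 0.02, 0, 0, 0], [36, 0, 0, 0.02, 0, 0, 0], [36, 0, 0, 0, 0, 0, 0]],
])

```text
t: 21.15
position: [0.5414, 0.1118, 0.0912]
eef_rot: [0.029, -2.795, 0.005]
force: [-6.7, -0.8, 13.2]
finger_gap: 0.424
finger_force: 50.0
```

```bash
python3 -c "
from h import *
sl()"
```

```text
21.15 toe x,y,h,tilt,yaw [-5.374e+01  2.800e-01 -1.990e+00 -1.600e-01 -2.000e-02] F bay xyz [12.   0.7 13.2] M [-0.04  1.76 -0.02]
```

Floor contact at the toe; a little more heel-down rotation as before, then release.

Request:
play_rows([
  [[36, 0.02, 0, 0.01, 0, -0.12, 0], [36, 0.01, 0, 0.01, 0, -0.1, 0], [36, 0, 0, 0, 0, 0, 0]],
])

```text
t: 21.45
position: [0.5411, 0.1118, 0.0911]
eef_rot: [0.029, -2.83, 0.004]
force: [3.2, 0.1, 9.6]
finger_gap: 0.422
finger_force: 50.0
```

```bash
python3 -c "
from h import *
sl()"
```

```text
21.45 toe x,y,h,tilt,yaw [-5.484e+01  2.600e-01 -3.200e-01 -2.160e+00 -2.000e-02] F bay xyz [ 1.4 -0.  13.2] M [-0.01  0.31  0.07]
```

Request:
play_rows([
  [[54, 0, 0, 0, 0, 0, 0], [54, 0, 0, 0, 0, 0, 0], [54, 0, 0, -0.1, 0, 0, 0], [54, 0, 0, -0.4, 0, 0, 0], [54, 0, 0, -0.9, 0, 0, 0], [54, 0, 0, -0.9, 0, 0, 0], [54, 0, 0, -0.9, 0, 0, 0]],
])

```text
t: 22.15
position: [0.5799, 0.1126, 0.2128]
eef_rot: [0.029, -2.825, 0.005]
force: [-0.7, 0.1, -0.3]
finger_gap: 0.573
finger_force: 0.0
```

Request:
play_rows([
  [[54, 0.4, 0.8, 0, 0, 0, 0], [54, 0.4, 0.8, 0, 0, 0, 0], [54, 0.4, 0.8, 0, 0, 0, 0], [54, 0.4, 0.8, 0, 0, 0, 0], [54, 0.4, 0.8, 0, 0, 0, 0], [54, 0.4, 0.8, 0, 0, 0, 0], [54, 0.4, 0.8, 0, 0, 0, 0], [54, 0.4, 0.8, 0, 0, 0, 0], [54, 0.4, 0.8, 0, 0, 0, 0]],
])

```text
t: 23.05
position: [0.4361, 0.399, 0.2565]
eef_rot: [0.029, -2.825, 0.004]
force: [-0.1, 0.8, -0.7]
finger_gap: 0.577
finger_force: 0.0
```

```bash
python3 - 2>/dev/null <<'E'
from h import *
s=get_state();print(s['t'],s['force'].round(1),s['position'].round(3))
Ws=[]
for i in range(4): im,d,W=cloud('top');Ws.append(W)
W=np.nanmean(Ws,0)
for n,hw in(('wide',27),('slim',20)):
    chk(n,W,hw); q=(W.reshape(-1,3)-O[n]); q=np.c_[q@bx,q@ey,q@bz]*1e3
    for x in range(-62,68,4):
        t=q[(abs(q[:,1])<hw-6)&(abs(q[:,0]-x)<2)]; print('%d:%.1f'%(x,np.median(t[:,2])),end=' ')
    print()
cv2.imwrite('pics/end.png',cv2.convertScaleAbs(cv2.resize(im[130:290,140:400][:,:,::-1],None,fx=3,fy=3),alpha=1.5))
E
```

```text
23.05 [-0.1  0.8 -0.7] [0.436 0.399 0.256]
wide top plane: tilt -1.72 h at -35,40: 37.1 34.8 x range [-33.5  42.2] 512
y edges [-26.8  25.1]
-62:24.3 -58:24.5 -54:25.1 -50:23.2 -46:nan -42:nan -38:35.5 -34:36.4 -30:36.1 -26:36.2 -22:36.4 -18:36.3 -14:35.9 -10:36.7 -6:36.6 -2:36.7 2:36.7 6:35.9 10:36.5 14:36.2 18:36.5 22:36.2 26:35.9 30:36.6 34:35.6 38:35.8 42:16.8 46:4.6 50:0.3 54:-2.4 58:-0.8 62:-71.4 66:-37.6 
slim top plane: tilt -1.78 h at -35,40: 37.1 34.8 x range [-33.4  43.2] 358
y edges [-19.5  18.6]
-62:24.8 -58:24.6 -54:25.2 -50:24.8 -46:24.1 -42:nan -38:35.1 -34:36.6 -30:35.4 -26:36.0 -22:36.5 -18:36.3 -14:36.1 -10:37.0 -6:36.3 -2:36.4 2:37.1 6:36.0 10:36.8 14:36.4 18:36.2 22:36.7 26:35.8 30:36.2 34:35.8 38:36.1 42:22.9 46:4.7 50:3.2 54:0.3 58:-1.8 62:-80.1 66:-3.2
```

View pics/end.png

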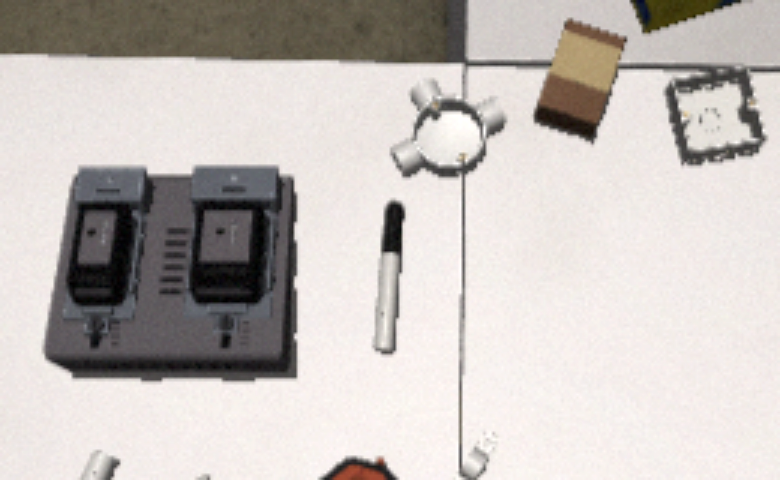

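Both packs lie flat in their bays (crop (100,255) and (228,255)), heels behind the ridges, bystanders untouched, arm clear.

```bash
python3 -c "
from station import *
print(sign_off())"
```

```text
the job is handed in; nothing more can be done
None
```

I handed the job in at about 23 s: in the last camera check both packs lay flat in the right bays with their heels behind the ridges. The marker, screw box and conduit box looked unmoved. I judged the contacts pressed from where the packs sit, and the sign-off returned no verdict.

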